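Reset the length stop of a bead jig to a sizing block

TASK

Set the bracelet-length jig to the wooden sizing block lying in it: loosen the black clamp knob on the sliding stop, slide the stop along so that the block is held snug, with no gaps, between the stop and the end fence, then tighten the knob firmly again so that the stop is locked, and let go. Leave the other things on the table where they are.

Things in the scene. Friction and masses are not known exactly. Their poses are not given: they have to be found in the camera images.
- jig: Fixed jig: white laminate base 116 (x) by 390 (y) by 16 mm, with an aluminium rail 12 mm wide and 12 mm high along each long edge and a bed 80 mm wide between them, its floor 16 mm above the table. Origin on the table, on the rails' centre line; +y runs along the rails to the end fence, z up. Place and yaw differ each time.
- fence_face (a point): Middle of the inner face of the end fence, a dark wooden bar across the jig's +y end, 56 mm high and 22 mm thick. In the jig's axes, at y = 160 mm, 30 mm above the table.
- stop (a joint): Position (m) of the sliding stop, 0 to 0.19, growing towards the fence (jig +y). The stop is a dark wooden carriage across both rails, 116 mm wide, 56 mm long, top 56 mm above the table. Its front face is (0.282 - value) m from the fence face, so 100 mm (the block's length) at 0.182. Free, it slides with about 1.5 N; clamped, a friction pad holds it (17 N at knob 1.0, 28 N at 1.4).
- stop_face (a point): Middle of the stop's front face, the one that looks to the fence, 30 mm above the table; in the jig's axes.
- clamp (a joint): Angle (rad) of the black clamp knob on the stop: 0 loose, 1.4 tight, hard stops at both; grows clockwise from above (tightening). It starts locked. The pad grips from about 0.5 on, harder the farther it is turned; firmly locked is well beyond 1.0, best up to 1.4. Needs 0.15 N m, 0.3 at the tight end; stays where left. The bar lies along the rails at 1.4, nearly across at 0.
- knob_grip (a point): Point on the upright axis of the clamp knob at mid-height of its grip bar, 82 mm above the table, 28 mm behind the stop's front face. Bar 64 mm long, 16 wide, 28 high (68 to 96 mm above the table), on a round hub 12 mm high, 34 mm across. x of this point runs along the bar, z up; it turns with the knob and rides with the stop.
- sizing_block: Loose plain wooden block 44 (x) by 100 (y) by 28 mm, 90 g, lying in the bed of the jig between stop and fence, its y roughly along the rails, at first clear of both. Origin in the middle of its underside.
- bead_box: Bystander: clear case of beads 110 by 200 by 36 mm, origin under its centre.
- pliers: Bystander: small pliers lying flat, about 170 mm long, 12 mm high.
- bead_jar: Bystander: closed pale jar with a metal lid, 60 mm across, 75 mm high.
- spool: Bystander: upright spool, 56 mm across, 50 mm high.
Mind the look-alikes: they are no part of the job. Of the things that look like the sizing_block, the smallest one is meant.

How it is judged:
By the outcome, as a careful person would: the job done as asked, in the order asked, and still so for the second after the job is handed in, with the robot touching nothing.
It also fails if it takes over 42 s, if anything falls off the work surface, if the arm or the gripper's body presses on something with over 40 N, if the wrist force passes 120 N, or if a joint passes its speed limit or range.

ROBOT

A 6-joint arm with a two-finger parallel gripper is mounted at the origin on the work surface. World frame = base frame: x ahead of the robot, y to its left, z up, the work surface at z = 0. Lengths are in m, angles in rad, forces in N, time in s.
With the tool pointing down it reaches from about 0.375 to 0.75 m from the base axis. Payload 9 kg.
Tool frame: the origin (TCP) lies at the very end of the fingers, on their centre line; the grasp point (between the pads) lies 19 mm behind it; z points along the fingers, y is the line along which they close (so a half turn about z gives the same grasp; the last joint's range is limited). The gripper opens to 85 mm and grips with 20 to 120 N. Pads are 22 mm wide; open, the fingers measure 114 mm over their backs; the gripper's body (76 mm by 85 mm) begins 54 mm behind the grasp point. The pads swing forward as they close: fully open they stand 13 mm farther back than shut.
Start: joints at [1.07, 0.104, 0.097, 1.564, 0, 1.353], TCP at [0.167, 0.576, 0.231] pointing down, gripper open.
Joint ranges: [-2.99, 2.99], [-0.84, 1.86], [-1.1, 1.16], [-1.84, 2.11], [-1.51, 1.56], [-3.14, 3.14]. Speed limits (rad/s): [2.22, 2.22, 2.57, 3.14, 3.14, 3.14].

INTERFACE

Orientations are given as a rotation vector (axis times angle).
In Python, from workcell import get_obs, read_camera, camera_model, sign_off, silhouettes, landmark_of gives the robot as it stands.
- The arm moves only by the tool jog_arm, never from a script. Its argument "deltas" is a list of rows, each an object with "dp": the shift along the tool's x, y, z in mm, a list of three; "turn": the turn, a rotation vector about the tool's x, y, z in degrees, a list of three. A call has 1 to 10 rows; each row shifts and turns the commanded pose from where the row before left it, along the tool's axes as they then stand; what a row does not reach is not made up. A row lasts 1/12 s, in which the tool goes at most 41.7 mm and 7.16 degrees, less where a joint would pass 70% of its speed; a pose out of reach is approached as far as the arm can. A call with a gripper value outside its range is refused whole. "hand" is the finger opening in mm, from 0 to 85.4, set as the call begins (left out, the last holds). The fingers move at their own pace and stop on an object; the grip force is fixed at half the most. Time passes only in rows, so rows that do not move let the fingers close. It gives the time, the measured TCP pose, the force, the opening and the grip force at its end, in the units of the state.
- get_obs(): the state, without advancing time (a new reading comes with each control period).
- read_camera(name): name is "scene" or "top" or "wrist"; returns the picture (400x640x3 uint8, red, green, blue); there is no depth.
- camera_model(name): a dict with "camera_matrix" (3x3 intrinsics, pixels), "position" and "rotation" of the camera in the world. Camera axes: x right, y down, z forward; pixel columns grow to the right and rows downward; lengths in m; the calibration is good to about 2 mm. A picture is of the moment at which its call begins: read the wrist's pose just before it. camera_model takes no time and is no camera call; for the wrist camera it gives the pose at the moment of the call.
- sign_off(): hands the job in; it is judged then, once.
Trained networks look in the newest picture that a camera, given by its name, has taken for a name from the list of things; names that differ only in an ending like _2 or _b are one class to them, and where a whole thing is asked for, a point or a joint stands for the part that bears it (a point fixed in the world has none). Each returns a list of dicts, best first, with "score" (0 to 1); they miss things now and then, are a little off and sometimes report something else, mostly with a low value. They report only what shows in the picture. A call takes as long as a camera call. They do not tell look-alikes from the thing itself.
- silhouettes(target, camera): "region" (400x640 bool, what is visible of it) and "rect" ([left, top, right, bottom] in pixels, round what is visible of it).
- landmark_of(target, camera): "centre" ([column, row] in pixels: a listed point, or the origin of a listed thing).
The state is a dict: "t": time; "joint_positions": joint angles; "joint_vel": joint speeds; "joint_torque": joint torques, N m; "tcp_pos": TCP position; "ee_rot": TCP orientation; "contact_force": force on the tool from outside, world axes, zero at the start; "wrist_torque": the same for the moment, N m; "gripper_width": opening from 0.0 (shut) to 1.0 (fully open); "grasp_force": force on a finger pad.
Only numpy, scipy, OpenCV 4.12 (cv2) and the standard library are available. Lean on these libraries where they do the work, as an engineer would, in place of code of your own. Each camera call takes 0.05 s, during which the arm holds its last target. There are 200 camera calls.

## Working session

There is one attempt and no reset: what is moved stays moved. The work goes in short steps, Python scripts to look and compute and a tool call to move; the robot and the scene stay as the last step left them, time stands still between calls to the robot, and variables do not carry over. Pictures are saved under pics/ and viewed, at most 10 in all, crops included, and the job is handed in when it is done.

Besides the shell and the picture viewer there is one more tool, called after "Request:" as name(argument=value, ...) on one line, values as JSON. jog_arm: Moves the arm, as the interface text tells. Its arguments: {"type":"object","properties":{"deltas":{"type":"array","items":{"type":"object","properties":{"dp":{"type":"array","items":{"type":"number"}},"turn":{"type":"array","items":{"type":"number"}}}}},"hand":{"type":"number"}},"required":["deltas"]}

```bash
mkdir -p pics
cat > h.py <<'E'
import numpy as np, cv2
from workcell import *
from scipy.spatial.transform import Rotation as R
def ray(cam,uv,z,m=None):
    m=m or camera_model(cam);K=np.array(m["camera_matrix"]);Rm=np.array(m["rotation"]);p=np.array(m["position"])
    d=Rm@np.linalg.inv(K)@np.array([uv[0],uv[1],1.]);return p+d*(z-p[2])/d[2]
E
python3 - <<'E'
from h import *
a=read_camera("top");b=read_camera("scene")
cv2.imwrite("pics/t.png",a[:,:,::-1]);cv2.imwrite("pics/s.png",b[:,:,::-1])
for n,z in [("fence_face",.03),("stop_face",.03),("knob_grip",.082),("sizing_block",.016),("jig",0)]:
    for c in ("top","scene"):
        for d in landmark_of(n,c)[:3]: print(n,c,round(d["score"],2),np.round(d["centre"]),np.round(ray(c,d["centre"],z),4))
o=get_obs();print(o["t"],o["tcp_pos"],R.from_rotvec(o["ee_rot"]).as_matrix().round(3))
E
```

```text
Traceback (most recent call last):
  File "h.py", line 6, in ray
    d=Rm@np.linalg.inv(K)@np.array([uv[0],uv[1],1.]);return p+d*(z-p[2])/d[2]
                                                                         ~^^^
IndexError: invalid index to scalar variable.
```

View pics/t.png

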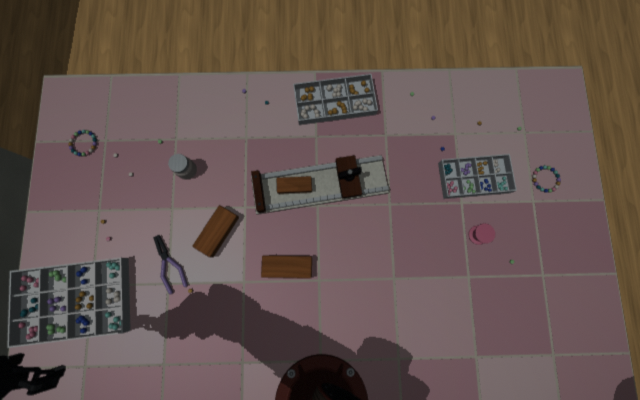

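View pics/s.png

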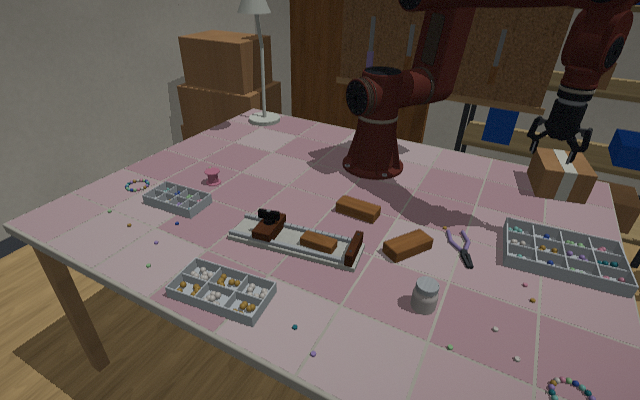

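The top view shows the jig with its fence at (259,191), the block at (294,185), the stop at (348,176) and the knob at about (350,174). The two larger look-alikes lie outside the jig. I'll fix the rotation handling next.

```bash
python3 - <<'E'
s=open('h.py').read().replace('Rm=np.array(m["rotation"])','Rm=np.array(m["rotation"]);Rm=Rm if Rm.ndim==2 else R.from_rotvec(Rm).as_matrix()')
open('h.py','w').write(s)
E
python3 - <<'E'
from h import *
a=read_camera("top");b=read_camera("scene")
for n,z in [("fence_face",.03),("stop_face",.03),("knob_grip",.082),("sizing_block",.016),("jig",0)]:
    for c in ("top","scene"):
        for d in landmark_of(n,c)[:3]: print(n,c,round(d["score"],2),np.round(d["centre"]),np.round(ray(c,d["centre"],z),4))
o=get_obs();print(o["t"],o["tcp_pos"],R.from_rotvec(o["ee_rot"]).as_matrix().round(3))
cv2.imwrite("pics/t2.png",cv2.resize(a[145:225,240:400,::-1],None,fx=5,fy=5,interpolation=cv2.INTER_CUBIC))
E
```

```text
fence_face top 0.98 [262. 192.] [0.5721 0.1565 0.03  ]
fence_face scene 0.88 [355. 245.] [0.5489 0.1622 0.03  ]
stop_face top 0.74 [340. 179.] [ 0.6055 -0.0656  0.03  ]
stop_face scene 0.88 [278. 232.] [ 0.6095 -0.0573  0.03  ]
stop_face scene 0.72 [178. 202.] [ 0.6367 -0.4316  0.03  ]
knob_grip top 0.61 [350. 174.] [ 0.6046 -0.0905  0.082 ]
knob_grip scene 0.57 [268. 216.] [ 0.6132 -0.0864  0.082 ]
knob_grip scene 0.37 [318. 246.] [0.6628 0.1023 0.082 ]
sizing_block top 0.95 [287. 267.] [0.3572 0.0893 0.016 ]
sizing_block top 0.94 [218. 230.] [0.465  0.2843 0.016 ]
sizing_block top 0.88 [297. 189.] [0.5807 0.0583 0.016 ]
sizing_block scene 0.79 [317. 245.] [0.5877 0.062  0.016 ]
sizing_block scene 0.6 [407. 250.] [0.4795 0.2936 0.016 ]
sizing_block scene 0.57 [359. 215.] [0.3832 0.1048 0.016 ]
jig top 0.95 [320. 183.] [ 0.603  -0.0085  0.    ]
jig scene 0.74 [296. 243.] [ 0.5923 -0.0053  0.    ]
0.75 [0.16742152 0.57620023 0.23133992] [[-0.96   0.279  0.   ]
 [ 0.279  0.96   0.   ]
 [-0.     0.    -1.   ]]
```

View pics/t2.png

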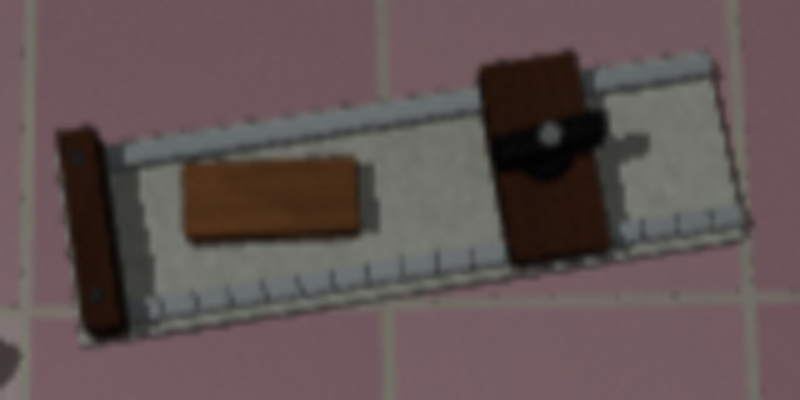

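The crop shows the bar nearly along the rails, so the knob is tight. The block is yawed about 8° to the rails, and the jig yaw is about 8.6°. I'll move above the knob.

Request:
jog_arm(deltas=[{"dp": [-30.5, -25.7, 0]}, {"dp": [-30.5, -25.7, 0]}, {"dp": [-30.5, -25.7, 0]}, {"dp": [-30.5, -25.7, 0]}, {"dp": [-30.5, -25.7, 0]}, {"dp": [-30.5, -25.7, 0]}, {"dp": [-30.5, -25.7, 0]}, {"dp": [-30.5, -25.7, 0]}, {"dp": [-30.5, -25.7, 0]}, {"dp": [-30.5, -25.7, 0]}])

```text
$.deltas[0]: bad value
```

Request:
jog_arm(deltas=[{"dp": [-30.5, -25.7, 0]}, {"dp": [-30.5, -25.7, 0]}, {"dp": [-30.5, -25.7, 0]}, {"dp": [-30.5, -25.7, 0]}, {"dp": [-30.5, -25.7, 0]}, {"dp": [-30.5, -25.7, 0]}, {"dp": [-30.5, -25.7, 0]}, {"dp": [-30.5, -25.7, 0]}, {"dp": [-30.5, -25.7, 0]}, {"dp": [-30.5, -25.7, 0]}])

```text
$.deltas[0]: bad value
```

Request:
jog_arm(deltas=[{"turn": [0, 0, 7]}, {"turn": [0, 0, 7]}, {"turn": [0, 0, 7]}, {"turn": [0, 0, 7]}, {"turn": [0, 0, 7]}, {"turn": [0, 0, 7]}, {"turn": [0, 0, 7]}, {"turn": [0, 0, 7]}, {"turn": [0, 0, 7]}, {"turn": [0, 0, 2]}])

```text
$.deltas[0]: bad value
```

Run:
```python
from h import *
m=camera_model("wrist");a=read_camera("wrist")
cv2.imwrite("pics/w1.png",a[:,:,::-1])
for n,z in [("fence_face",.03),("stop_face",.03),("knob_grip",.082)]:
    for d in landmark_of(n,"wrist")[:2]: print(n,round(d["score"],2),np.round(d["centre"]),np.round(ray("wrist",d["centre"],z,m),4))
o=get_obs();print(o["t"],o["tcp_pos"],R.from_rotvec(o["ee_rot"]).as_matrix().round(3),o["joint_positions"],m["position"])
```

```text
0.95 [0.1674504  0.5761895  0.23134248] [[-0.96   0.279  0.   ]
 [ 0.279  0.96   0.   ]
 [-0.     0.    -1.   ]] [1.07026163e+00 1.04067422e-01 9.72867549e-02 1.56389886e+00
 5.55561054e-06 1.35313162e+00] [0.08942772 0.59933259 0.37322437]
```

View pics/w1.png

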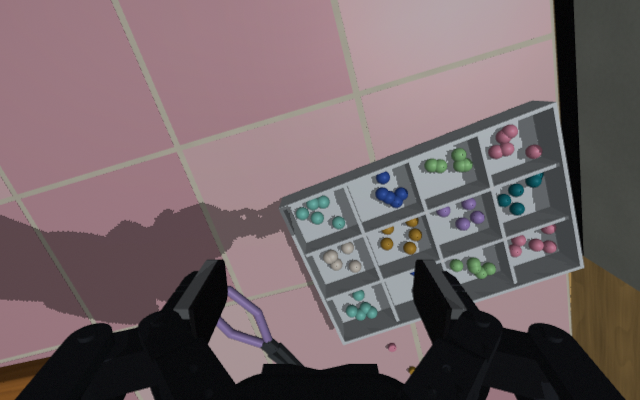

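The moves were refused because every row needs both keys, so the arm is still at its start pose above the big bead box. Retrying with both.

Request:
jog_arm(deltas=[{"dp": [-30.5, -25.7, 0], "turn": [0, 0, 0]}, {"dp": [-30.5, -25.7, 0], "turn": [0, 0, 0]}, {"dp": [-30.5, -25.7, 0], "turn": [0, 0, 0]}, {"dp": [-30.5, -25.7, 0], "turn": [0, 0, 0]}, {"dp": [-30.5, -25.7, 0], "turn": [0, 0, 0]}, {"dp": [-30.5, -25.7, 0], "turn": [0, 0, 0]}, {"dp": [-30.5, -25.7, 0], "turn": [0, 0, 0]}, {"dp": [-30.5, -25.7, 0], "turn": [0, 0, 0]}, {"dp": [-30.5, -25.7, 0], "turn": [0, 0, 0]}, {"dp": [-30.5, -25.7, 0], "turn": [0, 0, 0]}])

```text
t: 1.78
tcp_pos: [0.3893, 0.2426, 0.2316]
ee_rot: [0.442, 3.109, 0.001]
contact_force: [0.8, -0.0, -0.0]
gripper_width: 1.006
grasp_force: 0.0
```

Request:
jog_arm(deltas=[{"dp": [-30.5, -25.7, 0], "turn": [0, 0, 0]}, {"dp": [-30.5, -25.7, 0], "turn": [0, 0, 0]}, {"dp": [-30.5, -25.7, 0], "turn": [0, 0, 0]}, {"dp": [-30.5, -25.7, 0], "turn": [0, 0, 0]}, {"dp": [-30.5, -25.7, 0], "turn": [0, 0, 0]}, {"dp": [-30.5, -25.7, 0], "turn": [0, 0, 0]}, {"dp": [-30.5, -25.7, 0], "turn": [0, 0, 0]}, {"dp": [-30.5, -25.7, 0], "turn": [0, 0, 0]}, {"dp": [-30.5, -25.7, 0], "turn": [0, 0, 0]}, {"dp": [-30.5, -25.7, 0], "turn": [0, 0, 0]}])

```text
t: 2.62
tcp_pos: [0.6106, -0.0895, 0.2313]
ee_rot: [0.443, 3.11, 0.0]
contact_force: [0.5, 0.5, 0.4]
gripper_width: 1.001
grasp_force: 0.0
```

Request:
jog_arm(deltas=[{"dp": [0, 0, 0], "turn": [0, 0, 7]}, {"dp": [0, 0, 0], "turn": [0, 0, 7]}, {"dp": [0, 0, 0], "turn": [0, 0, 7]}, {"dp": [0, 0, 0], "turn": [0, 0, 7]}, {"dp": [0, 0, 0], "turn": [0, 0, 7]}, {"dp": [0, 0, 0], "turn": [0, 0, 7]}, {"dp": [0, 0, 0], "turn": [0, 0, 7]}, {"dp": [0, 0, 0], "turn": [0, 0, 7]}, {"dp": [0, 0, 0], "turn": [0, 0, 7]}, {"dp": [0, 0, 0], "turn": [0, 0, 2]}])

```text
t: 3.45
tcp_pos: [0.6098, -0.0876, 0.2313]
ee_rot: [-2.053, -2.378, -0.0]
contact_force: [1.1, 0.5, -0.6]
gripper_width: 0.996
grasp_force: 0.0
```

```bash
cat > look.py <<'E'
from h import *
import sys
m=camera_model("wrist");a=read_camera("wrist")
cv2.imwrite("pics/%s.png"%sys.argv[1],a[:,:,::-1])
for n,z in [("fence_face",.03),("stop_face",.03),("knob_grip",.082)]:
    for d in landmark_of(n,"wrist")[:2]: print(n,round(d["score"],2),np.round(d["centre"]),np.round(ray("wrist",d["centre"],z,m),4))
o=get_obs();print(o["t"],o["tcp_pos"],R.from_rotvec(o["ee_rot"]).as_matrix().round(3),o["joint_positions"],m["position"])
E
python3 look.py w2
```

```text
stop_face 0.68 [318. 146.] [ 0.6041 -0.0631  0.03  ]
knob_grip 0.87 [319. 182.] [ 0.6092 -0.0882  0.082 ]
3.65 [ 0.60975465 -0.08759656  0.23127217] [[-0.155  0.988 -0.   ]
 [ 0.988  0.155  0.   ]
 [ 0.    -0.    -1.   ]] [-3.54695845e-01  1.53703804e-01  1.50700192e-01  1.56784290e+00
  8.92572338e-05  1.06073707e+00] [ 0.59771675 -0.00696453  0.37316524]
```

View pics/w2.png

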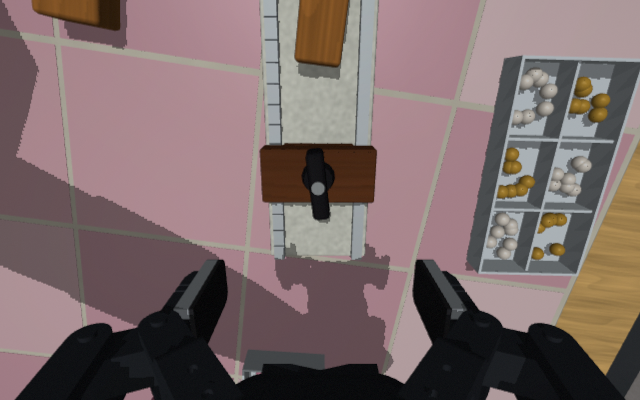

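The wrist view shows the knob axis at (318,182). The bar tilts about 4° counter-clockwise from the rails, and the tool is lined up with both. I'll descend and grip.

Request:
jog_arm(deltas=[{"dp": [0, -1, 30], "turn": [0, 0, -4]}, {"dp": [0, 0, 30], "turn": [0, 0, 0]}, {"dp": [0, 0, 30], "turn": [0, 0, 0]}, {"dp": [0, 0, 30], "turn": [0, 0, 0]}, {"dp": [0, 0, 20], "turn": [0, 0, 0]}, {"dp": [0, 0, 10], "turn": [0, 0, 0]}, {"dp": [0, 0, 7], "turn": [0, 0, 0]}, {"dp": [0, 0, 0], "turn": [0, 0, 0]}], hand=55)

```text
t: 4.32
tcp_pos: [0.6084, -0.0876, 0.0736]
ee_rot: [-1.959, -2.455, 0.0]
contact_force: [0.0, -0.2, 0.1]
gripper_width: 0.647
grasp_force: 0.0
```

Request:
jog_arm(deltas=[{"dp": [0, 0, 0], "turn": [0, 0, 0]}, {"dp": [0, 0, 0], "turn": [0, 0, 0]}, {"dp": [0, 0, 0], "turn": [0, 0, 0]}, {"dp": [0, 0, 0], "turn": [0, 0, 0]}, {"dp": [0, 0, 0], "turn": [0, 0, 0]}, {"dp": [0, 0, 0], "turn": [0, 0, 0]}], hand=0)

```text
t: 4.82
tcp_pos: [0.6081, -0.0884, 0.0763]
ee_rot: [1.96, 2.455, -0.003]
contact_force: [-11.5, -1.9, 10.9]
gripper_width: 0.173
grasp_force: 59.3
```

Request:
jog_arm(deltas=[{"dp": [0, -1, -3], "turn": [0, 0, 0]}, {"dp": [0, 0, 0], "turn": [0, 0, 0]}, {"dp": [0, 0, 0], "turn": [0, 0, -5]}, {"dp": [0, 0, 0], "turn": [0, 0, -6]}, {"dp": [0, 0, 0], "turn": [0, 0, -6]}])

```text
t: 5.23
tcp_pos: [0.6074, -0.0885, 0.0765]
ee_rot: [-1.569, -2.721, 0.002]
contact_force: [-0.4, -4.6, -10.2]
gripper_width: 0.165
grasp_force: 61.7
```

Request:
jog_arm(deltas=[{"dp": [0, 0, 1.5], "turn": [0, 0, -6]}, {"dp": [0, 0, 0], "turn": [0, 0, -7]}, {"dp": [0, 0, 0], "turn": [0, 0, -7]}, {"dp": [0, 0, 0], "turn": [0, 0, -7]}, {"dp": [0, 0, 0], "turn": [0, 0, -7]}, {"dp": [0, 0, 0], "turn": [0, 0, -7]}, {"dp": [0, 0, 0], "turn": [0, 0, -7]}, {"dp": [0, 0, 0], "turn": [0, 0, -7]}, {"dp": [0, 0, 0], "turn": [0, 0, 0]}])

```text
t: 5.98
tcp_pos: [0.6064, -0.0886, 0.0763]
ee_rot: [-0.131, -3.136, 0.002]
contact_force: [-10.4, -2.6, 3.4]
gripper_width: 0.171
grasp_force: 63.7
```

Run:
```python
from h import *
o=get_obs();M=R.from_rotvec(o["ee_rot"]).as_matrix();print(M.round(3),o["tcp_pos"],o["contact_force"],o["wrist_torque"])
j=np.array([-.152,.988,0]);print(M.T@j, np.degrees(np.arctan2(M[1,0],M[0,0])))
```

```text
[[-0.997  0.083 -0.003]
 [ 0.083  0.997 -0.001]
 [ 0.003 -0.001 -1.   ]] [ 0.60635838 -0.08856264  0.07632677] [-10.40899195  -2.56168668   3.41685324] [-0.51843066  2.09975193  0.13126839]
[ 2.33906158e-01  9.71872185e-01 -6.04303277e-04] 175.2137659886344
```

Request:
jog_arm(deltas=[{"dp": [3, 8, 0], "turn": [0, 0, 0]}, {"dp": [2.3, 9.7, 0], "turn": [0, 0, 0]}, {"dp": [2.3, 9.7, 0], "turn": [0, 0, 0]}, {"dp": [2.3, 9.7, 0], "turn": [0, 0, 0]}, {"dp": [2.3, 9.7, 0], "turn": [0, 0, 0]}, {"dp": [2.3, 9.7, 0], "turn": [0, 0, 0]}, {"dp": [1.2, 4.9, 0], "turn": [0, 0, 0]}])

```text
t: 6.57
tcp_pos: [0.5971, -0.0245, 0.0763]
ee_rot: [-0.142, -3.138, 0.001]
contact_force: [-4.9, -2.4, 1.9]
gripper_width: 0.168
grasp_force: 63.3
```

Request:
jog_arm(deltas=[{"dp": [2.3, 7.8, 0], "turn": [0, 0, 0]}, {"dp": [2, 7.8, 0], "turn": [0, 0, 0]}, {"dp": [2, 7.8, 0], "turn": [0, 0, 0]}, {"dp": [2, 7.8, 0], "turn": [0, 0, 0]}, {"dp": [1, 3.9, 0], "turn": [0, 0, 0]}, {"dp": [1, 3.9, 0], "turn": [0, 0, 0]}, {"dp": [1, 3.9, 0], "turn": [0, 0, 0]}])

```text
t: 7.15
tcp_pos: [0.5909, 0.0186, 0.0763]
ee_rot: [0.142, 3.137, -0.0]
contact_force: [-0.1, -3.5, 2.1]
gripper_width: 0.173
grasp_force: 63.6
```

```bash
python3 look.py w3
python3 - <<'E'
from h import *
a=read_camera("top");cv2.imwrite("pics/t3.png",cv2.resize(a[145:225,240:400,::-1],None,fx=5,fy=5))
E
```

```text
fence_face 0.58 [546. 180.] [0.5738 0.1571 0.03  ]
stop_face 0.66 [361. 218.] [0.588  0.0453 0.03  ]
knob_grip 0.69 [320. 271.] [0.5919 0.0195 0.082 ]
7.35 [0.59083484 0.01880293 0.07625565] [[-0.996  0.09   0.001]
 [ 0.09   0.996  0.001]
 [-0.001  0.001 -1.   ]] [-1.89874585e-01  1.05960435e-01 -1.83006727e-01  1.28091899e+00
  1.24183749e-03 -9.94469058e-02] [0.50982652 0.02651019 0.21804519]
```

View pics/w3.png

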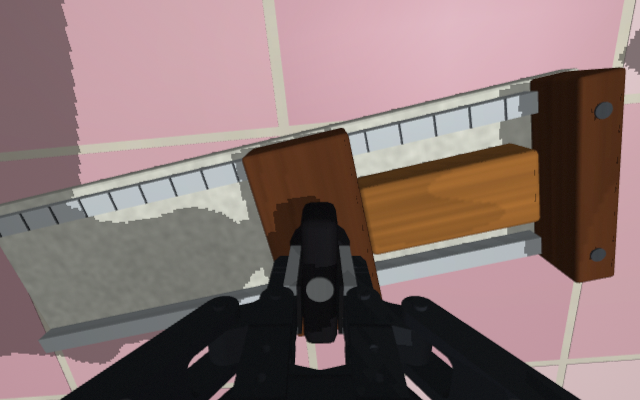

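The block is now pushed along by the stop, close to square, and there's about 12 mm left to the fence. I'll approach slowly.

Request:
jog_arm(deltas=[{"dp": [0.6, 2.4, 0], "turn": [0, 0, 0]}, {"dp": [0.6, 2.4, 0], "turn": [0, 0, 0]}, {"dp": [0.6, 2.4, 0], "turn": [0, 0, 0]}, {"dp": [0.3, 1, 0], "turn": [0, 0, 0]}, {"dp": [0, 0, 0], "turn": [0, 0, 0]}])

```text
t: 7.82
tcp_pos: [0.5896, 0.0269, 0.0762]
ee_rot: [0.142, 3.137, 0.0]
contact_force: [2.4, -0.9, 5.2]
gripper_width: 0.17
grasp_force: 63.9
```

Request:
jog_arm(deltas=[{"dp": [0.3, 1, 0], "turn": [0, 0, 0]}, {"dp": [0.3, 1, 0], "turn": [0, 0, 0]}, {"dp": [0, 0, 0], "turn": [0, 0, 0]}])

```text
t: 8.07
tcp_pos: [0.5893, 0.0289, 0.0762]
ee_rot: [0.142, 3.137, 0.0]
contact_force: [4.7, -0.9, 5.4]
gripper_width: 0.173
grasp_force: 63.9
```

Request:
jog_arm(deltas=[{"dp": [0, 1, 0], "turn": [0, 0, 0]}, {"dp": [0, 1, 0], "turn": [0, 0, 0]}, {"dp": [0, 0, 0], "turn": [0, 0, 0]}])

```text
t: 8.32
tcp_pos: [0.5893, 0.0296, 0.0762]
ee_rot: [0.144, 3.137, -0.004]
contact_force: [2.9, -8.0, 5.6]
gripper_width: 0.171
grasp_force: 64.0
```

Request:
jog_arm(deltas=[{"dp": [0.2, 1, 0], "turn": [0, 0, 0]}, {"dp": [0, 0, 0], "turn": [0, 0, 0]}])

```text
t: 8.48
tcp_pos: [0.5893, 0.0296, 0.0762]
ee_rot: [0.145, 3.137, -0.007]
contact_force: [2.2, -13.4, 5.9]
gripper_width: 0.172
grasp_force: 63.9
```

Contact with about 13 N of preload. The knob-to-fence distance is 128.5 mm, matching the expected 128. Tightening now.

Request:
jog_arm(deltas=[{"dp": [0.2, 0.5, 0], "turn": [0, 0, 6]}, {"dp": [0, 0, 0], "turn": [0, 0, 7]}, {"dp": [0, 0, 0], "turn": [0, 0, 7]}, {"dp": [0, 0, 0], "turn": [0, 0, 7]}, {"dp": [0, 0, 0], "turn": [0, 0, 7]}, {"dp": [0, 0, 0], "turn": [0, 0, 7]}, {"dp": [0, 0, 0], "turn": [0, 0, 7]}, {"dp": [0, 0, 0], "turn": [0, 0, 7]}, {"dp": [0, 0, 0], "turn": [0, 0, 7]}])

```text
t: 9.23
tcp_pos: [0.5903, 0.0311, 0.0763]
ee_rot: [1.745, 2.607, 0.001]
contact_force: [10.6, -6.7, 1.3]
gripper_width: 0.167
grasp_force: 63.5
```

Request:
jog_arm(deltas=[{"dp": [0, 0, 0], "turn": [0, 0, 6]}, {"dp": [0, 0, 0], "turn": [0, 0, 5]}, {"dp": [0, 0, 0], "turn": [0, 0, 5]}, {"dp": [0, 0, 0], "turn": [0, 0, 2]}, {"dp": [0, 0, 0], "turn": [0, 0, 0]}])

```text
t: 9.65
tcp_pos: [0.5908, 0.0312, 0.0764]
ee_rot: [2.125, 2.307, 0.003]
contact_force: [12.8, -6.4, -1.2]
gripper_width: 0.168
grasp_force: 70.9
```

```bash
python3 look.py w4
python3 - <<'E'
from h import *
o=get_obs();M=R.from_rotvec(o["ee_rot"]).as_matrix();print(o["contact_force"],o["wrist_torque"],np.degrees(np.arctan2(M[1,0],M[0,0])))
E
```

```text
stop_face 0.72 [316. 185.] [0.5865 0.0577 0.03  ]
knob_grip 0.93 [320. 272.] [0.5909 0.0301 0.082 ]
9.85 [0.59083244 0.0312185  0.07644498] [[-0.085  0.996  0.005]
 [ 0.996  0.085 -0.002]
 [-0.002  0.005 -1.   ]] [-1.67400566e-01  1.02603890e-01 -1.86240869e-01  1.27693262e+00
 -1.23146459e-03  1.31878504e+00] [0.58325722 0.11276074 0.21811307]
[12.80650067 -7.0058365  -1.04233887] [-1.31025132 -2.62118702  1.16470967] 94.8473412119162
```

View pics/w4.png

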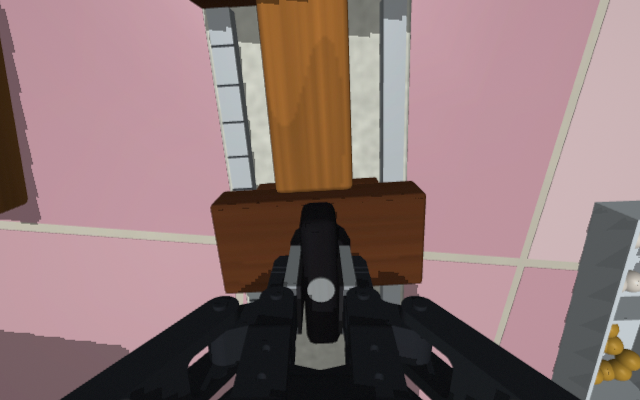

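The knob is at its hard stop (1.16 N·m reaction), with the block against the stop. I'll relieve the side force, release and lift.

Request:
jog_arm(deltas=[{"dp": [0, 1, 0], "turn": [0, 0, 0]}, {"dp": [0, 0, 0], "turn": [0, 0, 0]}])

```text
t: 10.02
tcp_pos: [0.591, 0.0313, 0.0764]
ee_rot: [2.123, 2.311, 0.0]
contact_force: [6.7, -6.9, 3.3]
gripper_width: 0.175
grasp_force: 70.5
```

Request:
jog_arm(deltas=[{"dp": [0, 0, 0], "turn": [0, 0, 0]}, {"dp": [0, 0, 0], "turn": [0, 0, 0]}, {"dp": [0, 0, 0], "turn": [0, 0, 0]}, {"dp": [0, 0, 0], "turn": [0, 0, 0]}, {"dp": [0, 0, 0], "turn": [0, 0, 0]}], hand=55)

```text
t: 10.43
tcp_pos: [0.589, 0.0326, 0.0753]
ee_rot: [-2.126, -2.312, 0.001]
contact_force: [-0.3, 0.0, 0.4]
gripper_width: 0.643
grasp_force: 0.0
```

Request:
jog_arm(deltas=[{"dp": [0, 0, -10], "turn": [0, 0, 0]}, {"dp": [0, 0, -25], "turn": [0, 0, 0]}, {"dp": [0, 0, -30], "turn": [0, 0, 0]}, {"dp": [0, 0, -30], "turn": [0, 0, 0]}, {"dp": [20, 0, -20], "turn": [0, 0, 0]}, {"dp": [30, 0, 0], "turn": [0, 0, 0]}, {"dp": [10, 0, 0], "turn": [0, 0, 0]}, {"dp": [0, 0, 0], "turn": [0, 0, 0]}])

```text
t: 11.1
tcp_pos: [0.5843, 0.0943, 0.1917]
ee_rot: [2.123, 2.315, 0.001]
contact_force: [-0.5, 0.4, -0.9]
gripper_width: 0.644
grasp_force: 0.0
```

```bash
python3 look.py w5
```

```text
fence_face 0.53 [325. 257.] [0.5968 0.0106 0.03  ]
stop_face 0.89 [317. 211.] [0.5847 0.0609 0.03  ]
knob_grip 0.88 [323. 263.] [0.5926 0.0325 0.082 ]
11.3 [0.58433319 0.09140983 0.19040696] [[-0.083  0.997 -0.001]
 [ 0.997  0.083 -0.   ]
 [-0.    -0.001 -1.   ]] [-6.56471914e-02  7.43729319e-02 -8.20334194e-03  1.48898686e+00
 -1.80622412e-04  1.42195653e+00] [0.57694757 0.17543477 0.33365296]
```

View pics/w5.png

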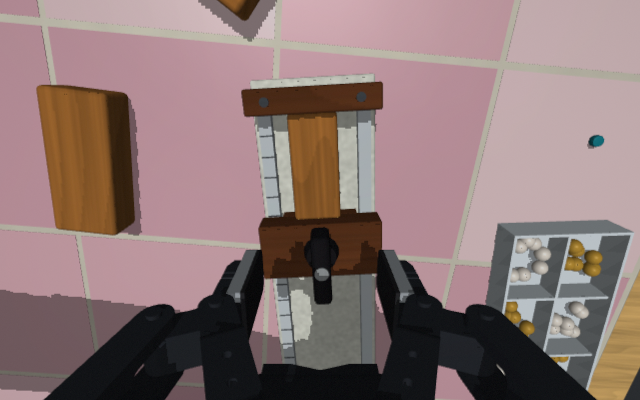

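Run:
```python
import cv2
a=cv2.imread("pics/w5.png");cv2.imwrite("pics/w5c.png",cv2.resize(a[80:230,235:395],None,fx=3.75,fy=3.75,interpolation=cv2.INTER_CUBIC))
```

```text
(no output)
```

View pics/w5c.png

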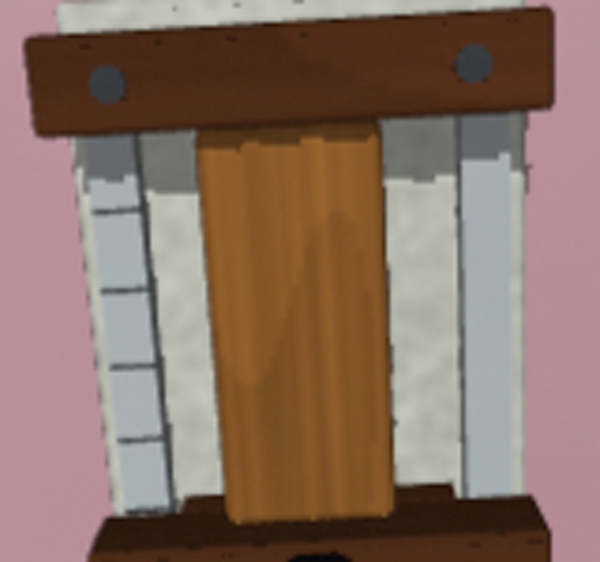

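The block is square and flush against both the fence (crop row 125) and the stop (crop row 518), with no gap visible. The gripper is clear of everything, so I'm handing in.

```bash
python3 -c "
from workcell import *
print(sign_off())"
```

```text
the job is handed in; nothing more can be done
None
```

The stop now holds the sizing block snug and square against the end fence with no visible gap, the knob is turned tight to its hard stop, and the job was handed in at about 11 s with the gripper clear.

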